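Fetch the bike key from the blue-knob cubby

TASK

The bike key is in the cubby of the smoked glass key shelf whose sliding lid has the blue knob. Slide that lid open all the way, away from you, take out the key with the blue fob and put it in the stainless steel bowl, leaving the bowl upright. Keep the other two cubbies shut.

Things in the scene. Friction and masses are not known exactly. Their poses are not given: they have to be found in the camera images.
- blue_knob (a point): Centre of the blue knob, 20 mm across, 26 mm tall, upright on the dark glass lid (120 x 106 x 5 mm) of the cubby to open, 20 mm to -x of the lid's middle. The lid starts shut and slides level along this point's +x (away from the robot), 112 mm to its stop, drag about 1.5 N, stays where left. With the lid shut, the cubby's inner floor (110 mm x, 104 mm y) lies 56 mm below this point, its rim 18 mm below.
- red_knob (a point): Leave shut. Centre of the red knob, same size and same kind of sliding lid as the blue one, on its own cubby. The three cubbies stand side by side, 118 mm apart along this point's y axis, in any order.
- yellow_knob (a point): Leave shut. Centre of the yellow knob, same size and same kind of sliding lid as the blue one, on its own cubby. The three cubbies stand side by side, 118 mm apart along this point's y axis, in any order.
- key_blue_mid (a point): centre of the blue plastic fob of the bike key, a block 44 mm (x) by 22 mm (y) by 22 mm tall (z) lying on the floor of the blue-knob cubby; a flat brass key sticks out of its +x end to 56 mm from this point. Mass 25 to 50 g. Hidden until the lid is open. The fob is gripped across y.
- bowl: round stainless steel bowl, loose, about 0.35 kg, on the table beside the shelf, left or right; rim 160 mm across and 50 mm above the table, wall 3 mm, narrowing towards the bottom. Origin at the centre of its underside, z up.
Things that resemble listed ones, but are neither listed nor needed, are in the scene too. Of the things that look like the bowl, take the one that is farthest to the robot's right at the start.

How it is judged:
By the outcome, as a careful person would: the job done as asked, in the order asked, and still so for the second after the job is handed in, with the robot touching nothing.
It also fails if it takes over 51 s, if anything falls off the work surface, if the arm or the gripper's body presses on something with over 40 N, if the wrist force passes 120 N, or if a joint passes its speed limit or range.

ROBOT

A 6-joint arm with a two-finger parallel gripper is mounted at the origin on the work surface. World frame = base frame: x ahead of the robot, y to its left, z up, the work surface at z = 0. Lengths are in mm, angles in degrees, forces in N, time in s.
With the tool pointing down it reaches from about 325 to 775 mm from the base axis. Payload 5.5 kg.
Tool frame: the origin (TCP) lies at the very end of the fingers, on their centre line; the grasp point (between the pads) lies 19 mm behind it (env.hold_point_z is the distance from the TCP to the grasp point, in mm); z points along the fingers, y is the direction in which the jaws open and shut (so a half turn about z gives the same grasp; the last joint's range is limited). The gripper opens to 85 mm and grips with 20 to 120 N. Pads are 22 mm wide; open, the fingers measure 114 mm over their backs; the gripper's body (76 mm by 85 mm) begins 54 mm behind the grasp point. The pads swing forward as they close: fully open they stand 13 mm farther back than shut.
Start: joints at [67.569, 5.22, 70.514, -0, 104.267, -3.249], TCP at [197.153, 566.698, 231.275] pointing down, gripper open.
Joint ranges: [-164.24, 164.24], [-49.07, 125.15], [9.68, 141.18], [-86.29, 266.29], [3.28, 154.24], [-151.56, 151.56]. Speed limits (degrees/s): [147.25, 147.25, 172.46, 180, 180, 180].

INTERFACE

Orientations are given as [roll, pitch, yaw] about the fixed x, y, z axes, in that order (R = Rz(yaw) Ry(pitch) Rx(roll)).
In Python, from rig import env gives the robot as it stands.
- The arm moves only by the tool play_rows, never from a script. Its argument "increments" is a list of rows, each a list of 7 numbers: the opening, from 0 (shut) to 1 (fully open), then the shift along the tool's x, y, z in mm, then the turn, a rotation vector about the tool's x, y, z in degrees. A call has 1 to 20 rows; each row is the pose to reach, as a shift and turn from the pose commanded when the call began, along the tool's axes at that moment; what a row does not reach only later rows make up. A row lasts 1/8 s, in which the tool goes at most 62.5 mm and 10.7 degrees, less where a joint would pass 70% of its speed; a pose out of reach is approached as far as the arm can. A call with a gripper value outside its range is refused whole. The fingers move at their own pace and stop on an object; "grip_force" is the grip in N (left out, the last holds). Time passes only in rows, so rows that repeat a pose let the fingers close. It gives the time, the measured TCP pose, the force and the opening at its end, in the units of the state.
- env.sense(): the state, without advancing time (a new reading comes with each control period).
- env.read_camera(name): name is "scene" or "top" or "wrist"; returns the picture (480x640x3 uint8, red, green, blue); there is no depth.
- env.camera_info(name): a dict with "mtx" (3x3 intrinsics, pixels), "k1" (the pictures are not rectified: a ray, as slopes to the right and down, at radius r is drawn at 1 + k1 r^2 times it, then the intrinsics apply), "xyz" and "orientation" of the camera in the world; the wrist camera has in their place "T_tool_cam" (4x4, takes a point from camera to tool coordinates, whose origin is the TCP and whose axes are the flange's). Camera axes: x right, y down, z forward; pixel columns grow to the right and rows downward; lengths in mm; the calibration is good to about 2 mm. A picture is of the moment at which its call begins: read the wrist's pose just before it. camera_info takes no time and is no camera call.
- env.close_job(): hands the job in, once; it reports no verdict.
The state is a dict: "time": time; "q": joint angles; "qvel": joint speeds; "joint_torque": joint torques, N m; "eef_pos": TCP position; "ee_rot": TCP orientation; "contact_force": force on the tool from outside, world axes, zero at the start; "wrist_torque": the same for the moment, N m; "finger_gap": opening from 0.0 (shut) to 1.0 (fully open).
Only numpy, scipy, OpenCV 4.12 (cv2) and the standard library are available. Lean on these libraries where they do the work, as an engineer would, in place of code of your own. Each camera call takes 0.05 s, during which the arm holds its last target.

## Working session

There is one attempt and no reset: what is moved stays moved. The work goes in short steps, Python scripts to look and compute and a tool call to move; the robot and the scene stay as the last step left them, time stands still between calls to the robot, and variables do not carry over. Pictures are saved under pics/ and viewed, and the job is handed in when it is done.

Besides the shell and the picture viewer there is one more tool, called after "Call:" as name(argument=value, ...) on one line, values as JSON. play_rows: Moves the arm, as the interface text tells. Its arguments: {"type":"object","properties":{"increments":{"type":"array","items":{"type":"array","items":{"type":"number"}}},"grip_force":{"type":"number"}},"required":["increments"]}

```bash
mkdir -p pics; ls
python3 - <<'E'
from rig import env
import cv2
s=env.sense(); print(s)
for n in ["scene","top","wrist"]:
    im=env.read_camera(n); cv2.imwrite(f"pics/{n}0.png",im[:,:,::-1]); print(n,env.camera_info(n))
print(env.hold_point_z)
E
```

```text
pics
{'time': 0.0, 'q': array([ 6.75705171e+01,  5.26466490e+00,  7.05831155e+01,  9.80264566e-04,
        1.04264628e+02, -3.25054087e+00]), 'qvel': array([-0.04551181,  0.07933975,  0.12374998, -0.15087267,  0.08490873,
        0.06618328]), 'joint_torque': array([-2.28772435e-03, -4.58731949e+01, -4.18023062e+01, -2.46474910e-04,
        1.18087587e-02,  3.64199150e-05]), 'eef_pos': array([197.0218989 , 566.43960503, 230.12239963]), 'ee_rot': array([-1.79887826e+02, -7.32279682e-03,  1.60821291e+02]), 'contact_force': array([ 0.0254501 , -0.10784265, -0.00627134]), 'wrist_torque': array([0.05044895, 0.04279428, 0.02781001]), 'finger_gap': 1.0031207180215527}
scene {'mtx': array([[588.39152893,   0.        , 326.92024501],
       [  0.        , 588.39152893, 237.36795311],
       [  0.        ,   0.        ,   1.        ]]), 'k1': -0.05606748509864082, 'xyz': array([1129.83250463,  493.10747493,  821.28694561]), 'orientation': array([-130.21905757,   -1.21595045,  125.62328241])}
top {'mtx': array([[569.16674431,   0.        , 326.3170033 ],
       [  0.        , 569.16674431, 242.80840786],
       [  0.        ,   0.        ,   1.        ]]), 'k1': -0.008327592402558221, 'xyz': array([ 223.46391043,    7.13306713, 1432.84273389]), 'orientation': array([-1.72181419e+02,  4.36908852e-02, -9.03777843e+01])}
wrist {'mtx': array([[422.95684906,   0.        , 320.66865199],
       [  0.        , 422.95684906, 234.33606205],
       [  0.        ,   0.        ,   1.        ]]), 'k1': -0.04477923144528006, 'T_tool_cam': array([[-3.19224955e-04, -9.59826503e-01, -2.80593981e-01,
         7.21275839e+01],
       [ 9.99999718e-01, -4.97262091e-04,  5.63306697e-04,
         2.52038446e-01],
       [-6.80205447e-04, -2.80593722e-01,  9.59826391e-01,
        -1.41420116e+02],
       [ 0.00000000e+00,  0.00000000e+00,  0.00000000e+00,
         1.00000000e+00]])}
18.700000000000003
```

View pics/scene0.png

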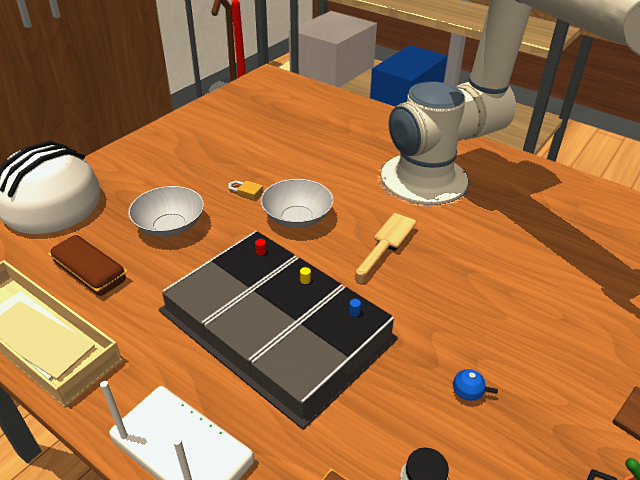

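View pics/top0.png

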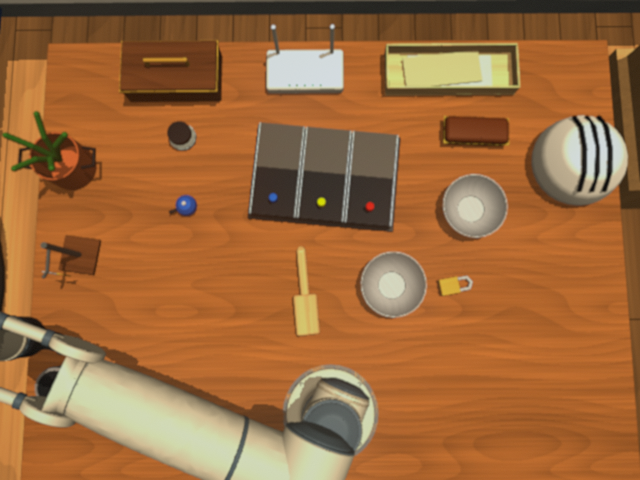

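The top view shows +x up and +y left. The knobs are blue (273,197), yellow (321,202) and red (370,206). The rightmost bowl is at (475,206), and a second bowl at (393,284) is the decoy. I'll enlarge both views to get precise positions.

Run:
```python
import cv2,numpy as np
t=cv2.imread('pics/top0.png'); s=cv2.imread('pics/scene0.png')
cv2.imwrite('pics/tc.png',cv2.resize(t[110:250,240:520],None,fx=2.85,fy=2.85,interpolation=cv2.INTER_CUBIC))
cv2.imwrite('pics/sc.png',cv2.resize(s[170:330,120:400],None,fx=2.85,fy=2.85,interpolation=cv2.INTER_CUBIC))
for n,im in(('top',t),('scene',s)):
    hsv=cv2.cvtColor(im,cv2.COLOR_BGR2HSV)
    for c,(a,b) in dict(blue=(100,125),yellow=(24,35),red=(0,4)).items():
        m=cv2.inRange(hsv,(a,150,90),(b,255,255)); 
        k,l,st,ce=cv2.connectedComponentsWithStats(m)
        print(n,c,[(st[i].tolist(),ce[i].round(1).tolist()) for i in range(1,k) if 15<st[i][4]<500])
```

```text
top blue [([269, 193, 8, 8, 47], [272.6, 196.9]), ([178, 197, 16, 14, 135], [185.7, 203.4])]
top yellow [([317, 197, 9, 10, 77], [321.0, 201.4])]
top red [([365, 201, 10, 10, 77], [369.6, 205.8])]
scene blue [([349, 298, 12, 18, 162], [354.5, 306.5])]
scene yellow [([300, 267, 11, 17, 151], [304.8, 274.9])]
scene red [([255, 239, 11, 16, 148], [260.0, 246.3])]
```

View pics/tc.png

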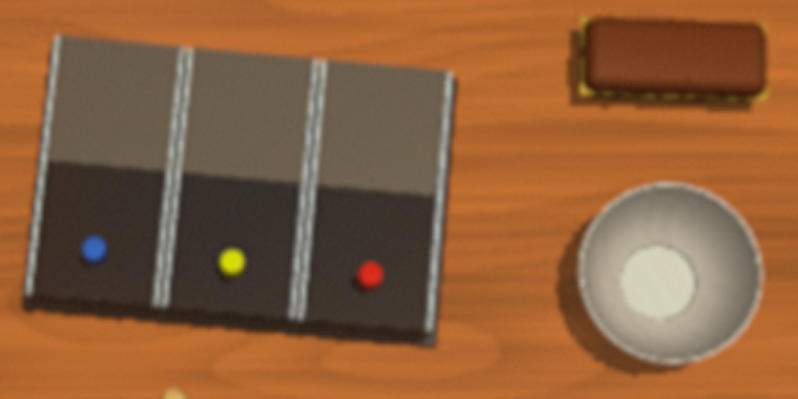

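View pics/sc.png

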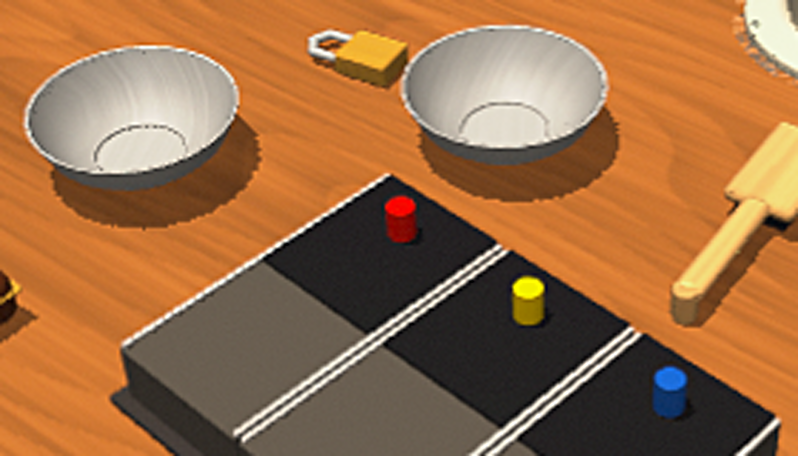

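```bash
cat > h.py <<'E'
import numpy as np,cv2
from scipy.spatial.transform import Rotation as R
from rig import env
def ray(cam,uv,T=None):
    i=env.camera_info(cam); K=i['mtx'];x=(uv[0]-K[0,2])/K[0,0];y=(uv[1]-K[1,2])/K[1,1]
    rd=np.hypot(x,y); r=rd
    for _ in range(20): r=rd/(1+i['k1']*r*r)
    f=r/rd if rd>0 else 1
    d=np.array([x*f,y*f,1])
    if cam=='wrist':
        M=T@i['T_tool_cam']; return M[:3,3],M[:3,:3]@d
    return i['xyz'],R.from_euler('xyz',i['orientation'],degrees=True).apply(d)
def onz(cam,uv,z,T=None):
    o,d=ray(cam,uv,T); return o+d*(z-o[2])/d[2]
def tri(rays):
    A=np.zeros((3,3));b=np.zeros(3)
    for o,d in rays:
        d=d/np.linalg.norm(d);P=np.eye(3)-np.outer(d,d);A+=P;b+=P@o
    p=np.linalg.solve(A,b); return p,[np.linalg.norm(np.cross(p-o,d/np.linalg.norm(d))) for o,d in rays]
def tool(s):
    T=np.eye(4);T[:3,:3]=R.from_euler('xyz',s['ee_rot'],degrees=True).as_matrix();T[:3,3]=s['eef_pos'];return T
def proj(cam,p,T=None):
    i=env.camera_info(cam)
    M=np.eye(4)
    if cam=='wrist': M=T@i['T_tool_cam']
    else: M[:3,:3]=R.from_euler('xyz',i['orientation'],degrees=True).as_matrix();M[:3,3]=i['xyz']
    q=M[:3,:3].T@(np.array(p)-M[:3,3]);x,y=q[:2]/q[2];f=1+i['k1']*(x*x+y*y);K=i['mtx']
    return K[0,0]*x*f+K[0,2],K[1,1]*y*f+K[1,2]
E
python3 - <<'E'
from h import *
k={}
for n,a,b in(('b',(272.6,196.7),(355.4,302.3)),('y',(321,201.4),(305.6,270.7)),('r',(369.6,205.8),(260.4,242.3))):
    k[n]=tri([ray('top',a),ray('scene',b)]);print(n,k[n])
d=k['b'][0]-k['r'][0];print(np.linalg.norm(d),np.degrees(np.arctan2(-d[0],d[1])))
print(onz('top',(475.3,205.6),50))
# bowl scene rim: crop ellipse
print(onz('scene',(132.5/2.85+120,108/2.85+170),50))
for u,v in [((30,308)),((435,340)),((57,37)),((452,72))]:
    print(onz('top',(u/2.85+240,v/2.85+110),62))
for u,v in ((75,287),):
    pass
E
```

```text
b (array([522.17142264, 136.73658245,  82.77128226]), [np.float64(0.5225382700562394), np.float64(0.5225382700561847)])
y (array([509.89967942,  19.64855931,  81.80962958]), [np.float64(0.5997374849852428), np.float64(0.5997374849853058)])
r (array([498.44275896, -97.97310878,  81.25738032]), [np.float64(0.44127758696617503), np.float64(0.4412775869661012)])
235.91095891541846 -5.772870196069819
[ 503.85517998 -362.49415132   50.        ]
[ 506.81759074 -357.16926829   50.        ]
[474.02888675 191.94166314  62.        ]
[ 443.87985186 -155.02819374   62.        ]
[715.7832951  171.05712424  62.        ]
[ 681.51733434 -175.30763434   62.        ]
```

Checks: the spacing is 118 mm, the knob top is at z≈82 and the shelf yaw is −5.8°. I'll work out the shift to a point above the blue knob.

```bash
cat >> h.py <<'E'
def delta(p0,yaw0,p1,yaw1):
    A=R.from_euler('xyz',[180,0,yaw0],degrees=True);B=R.from_euler('xyz',[180,0,yaw1],degrees=True)
    print(A.inv().apply(np.array(p1)-p0).round(1),(A.inv()*B).as_rotvec(degrees=True).round(2))
E
python3 - <<'E'
from h import *
delta([197.153,566.698,231.275],160.82,[522,137,120],174.2)
E
```

```text
[-448.  -299.1  111.3] [  0.     0.   -13.38]
```

Call:
play_rows(increments=[[0.6,-448,-299.1,111.3,0,0,-13.4],[0.6,-448,-299.1,111.3,0,0,-13.4],[0.6,-448,-299.1,111.3,0,0,-13.4],[0.6,-448,-299.1,111.3,0,0,-13.4],[0.6,-448,-299.1,111.3,0,0,-13.4],[0.6,-448,-299.1,111.3,0,0,-13.4],[0.6,-448,-299.1,111.3,0,0,-13.4],[0.6,-448,-299.1,111.3,0,0,-13.4],[0.6,-448,-299.1,111.3,0,0,-13.4],[0.6,-448,-299.1,111.3,0,0,-13.4],[0.6,-448,-299.1,111.3,0,0,-13.4],[0.6,-448,-299.1,111.3,0,0,-13.4],[0.6,-448,-299.1,111.3,0,0,-13.4]], grip_force=30)

```text
time: 1.78
eef_pos: [521.7, 138.1, 120.5]
ee_rot: [180.0, 0.0, 174.3]
contact_force: [0.8, 0.7, -0.5]
finger_gap: 0.593
```

Run:
```python
from h import *
s=env.sense();im=env.read_camera('wrist');cv2.imwrite('pics/w1.png',im[:,:,::-1])
T=tool(s);print(s['eef_pos'],proj('wrist',[522,137,82],T),proj('wrist',[522,137,69],T))
```

```text
[521.68147256 138.0918476  120.46725364] (np.float64(317.17026010504935), np.float64(276.01931337697994)) (np.float64(317.35481658739013), np.float64(265.9652662054892))
```

View pics/w1.png

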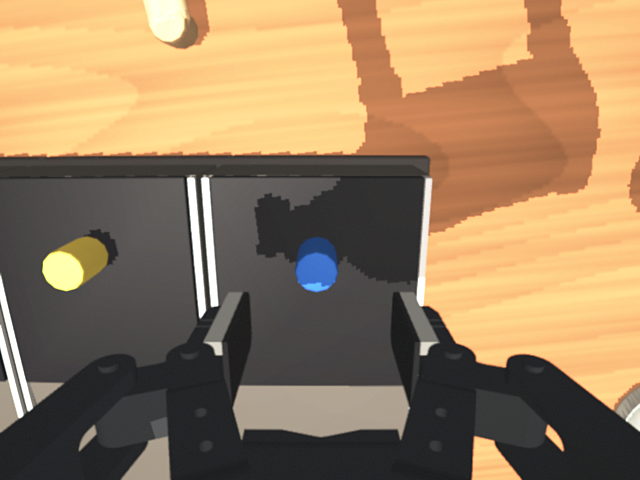

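The knob top is at (317,272), within about 2 mm of the prediction, and centred between the pads. I'll descend, grip it and slide.

Call:
play_rows(increments=[[0.6,1,0,30,0,0,0],[0.6,1,0,57,0,0,0],[0.6,1,0,57,0,0,0],[0.1,1,0,57,0,0,0],[0.1,1,0,57,0,0,0],[0.1,1,0,57,0,0,0],[0.1,1,0,57,0,0,0],[0.1,1,0,57,0,0,0]], grip_force=30)

```text
time: 2.82
eef_pos: [521.9, 136.1, 65.1]
ee_rot: [-179.9, 0.2, 174.2]
contact_force: [-2.0, -5.6, 4.3]
finger_gap: 0.22
```

Call:
play_rows(increments=[[0.1,-12,0,0,0,0,0],[0.1,-27,0,0,0,0,0],[0.1,-42,0,0,0,0,0],[0.1,-57,0,0,0,0,0],[0.1,-72,0,0,0,0,0],[0.1,-87,0,0,0,0,0],[0.1,-100,0,0,0,0,0],[0.1,-108,0,0,0,0,0],[0.1,-112,0,0,0,0,0],[0.1,-113,0,0,0,0,0],[0.1,-113,0,0,0,0,0]])

```text
time: 4.2
eef_pos: [633.2, 124.8, 65.0]
ee_rot: [-179.9, -0.0, 174.2]
contact_force: [-6.2, -4.2, 8.0]
finger_gap: 0.218
```

Call:
play_rows(increments=[[0.1,-1.5,0,0,0,0,0],[0.1,-3,0,0,0,0,0],[0.1,-3,0,0,0,0,0]])

```text
time: 4.58
eef_pos: [633.3, 124.8, 65.0]
ee_rot: [-179.9, -0.4, 174.2]
contact_force: [-18.9, -5.4, 13.3]
finger_gap: 0.219
```

The lid is at its stop: the force rises with no further motion. I'll release, rise and look into the cubby.

Call:
play_rows(increments=[[0.1,3,0,0,0,0,0],[0.5,3,0,0,0,0,0],[0.5,3,0,0,0,0,0],[0.5,3,0,0,0,0,0],[0.5,3,0,-30,0,0,0],[0.5,3,0,-60,0,0,0],[0.5,60,0,-80,0,0,0],[0.5,95,0,-80,0,0,0],[0.5,95,0,-80,0,0,0],[0.5,95,0,-80,0,0,0]])

```text
time: 5.82
eef_pos: [542.5, 135.0, 143.0]
ee_rot: [180.0, 0.0, 174.2]
contact_force: [0.1, 0.1, -0.3]
finger_gap: 0.498
```

Run:
```python
from h import *
s=env.sense();im=env.read_camera('wrist');cv2.imwrite('pics/w2.png',im[:,:,::-1])
im=env.read_camera('scene');cv2.imwrite('pics/s2.png',cv2.resize(im[150:430,140:460,::-1],None,fx=2.1,fy=2.1))
print(s['eef_pos'],s['ee_rot'],s['contact_force'])
```

```text
[542.4630871  135.02373243 142.99096667] [1.79992081e+02 3.80984112e-02 1.74224049e+02] [ 0.1495289  0.1266694 -0.2658672]
```

View pics/w2.png

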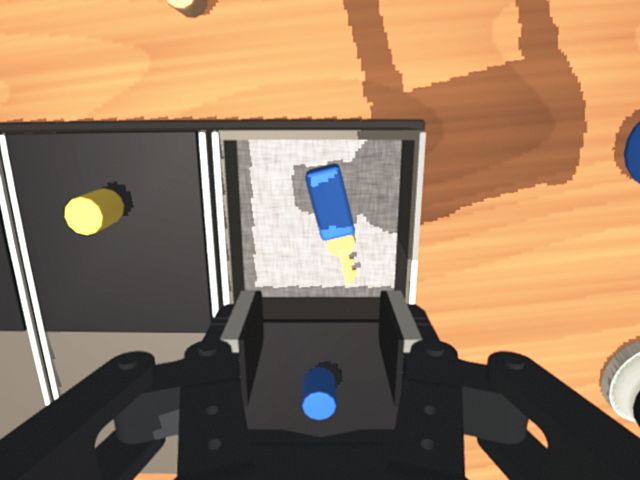

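View pics/s2.png

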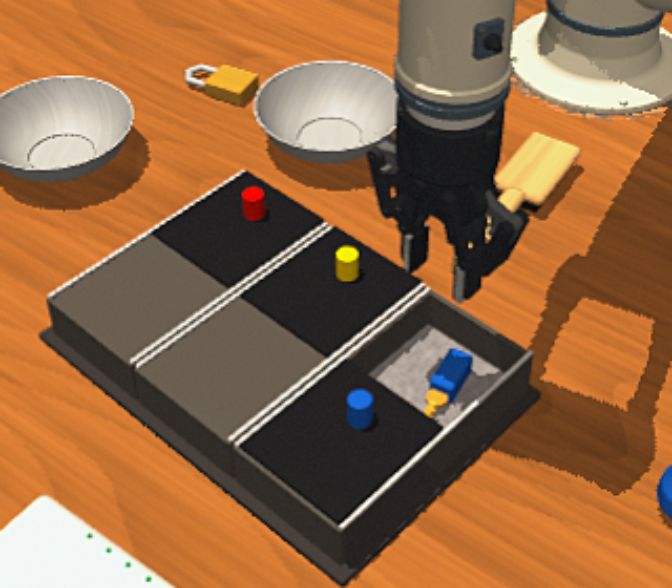

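The lid is fully open and the fob is visible, with its near end at (323,172), its far end at (338,235) and the brass key running to (350,278). I'll enlarge that area.

Run:
```python
import cv2
im=cv2.imread('pics/w2.png');cv2.imwrite('pics/w2c.png',cv2.resize(im[130:300,220:420],None,fx=3.5,fy=3.5,interpolation=cv2.INTER_CUBIC))
```

```text
(no output)
```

View pics/w2c.png

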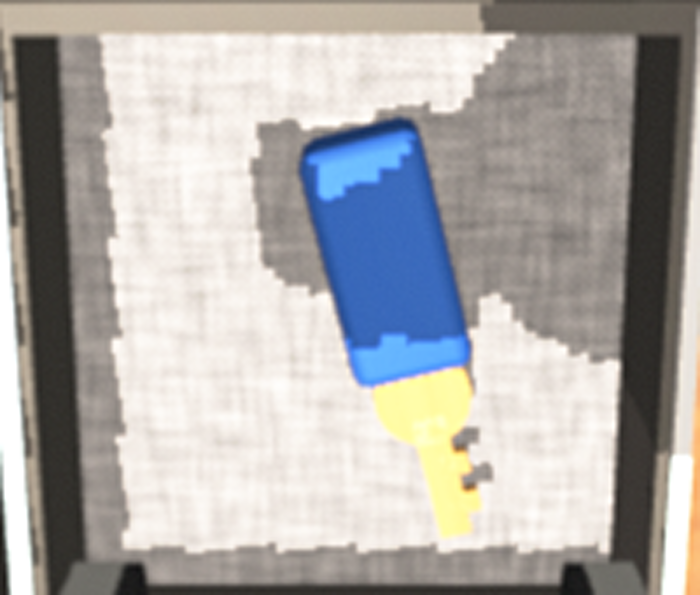

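Run:
```python
from h import *
s=env.sense();T=tool(s)
c=[onz('wrist',(u/3.5+220,v/3.5+130),35,T) for u,v in [(308,163),(413,138),(467,352),(360,383),(455,535),(415,402)]]
c=np.array(c).round(1);print(c)
n=(c[0]+c[1])/2;f=(c[2]+c[3])/2;d=f-n
print(np.linalg.norm(d),np.linalg.norm(c[1]-c[0]),np.degrees(np.arctan2(d[1],d[0])),(n+f)/2)
print(onz('wrist',(455/3.5+220,535/3.5+130),20,T))
# cubby floor corners at 13
for u,v in [(85,575),(615,550),(635,38),(55,38)]: print(onz('wrist',(u/3.5+220,v/3.5+130),13,T).round(1))
```

```text
[[507.4 131.5  35. ]
 [505.  149.5  35. ]
 [543.2 155.5  35. ]
 [546.9 136.3  35. ]
 [577.4 150.6  35. ]
 [551.4 145.7  35. ]]
39.223494234960725 18.159295140505865 7.9131912992654625 [525.625 143.2    35.   ]
[583.80347124 151.10227583  20.        ]
[587.9  77.2  13. ]
[593.3 182.7  13. ]
[494.1 191.5  13. ]
[483.5  87.7  13. ]
```

Run:
```python
from h import *
delta([542.5,135,143],174.22,[526,143.2,19],188)
```

```text
[ 17.2   6.5 124. ] [  0.     0.   -13.78]
```

Call:
play_rows(increments=[[0.42,17.2,6.5,0,0,0,-8],[0.42,17.2,6.5,20,0,0,-13.8],[0.42,17.2,6.5,60,0,0,-13.8],[0.42,17.2,6.5,80,0,0,-13.8],[0.42,17.2,6.5,80,0,0,-13.8]], grip_force=30)

```text
time: 6.55
eef_pos: [524.6, 142.8, 60.9]
ee_rot: [-180.0, -0.2, -172.0]
contact_force: [0.1, -0.6, 0.6]
finger_gap: 0.417
```

Run:
```python
from h import *
im=env.read_camera('wrist');cv2.imwrite('pics/w3.png',im[:,:,::-1])
print(env.sense()['eef_pos'])
```

```text
[525.60606824 143.03311104  62.8076276 ]
```

View pics/w3.png

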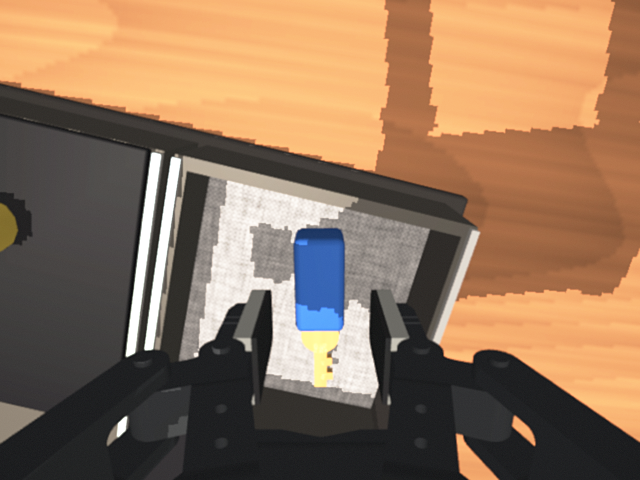

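The fob (295–344, 230–330) is straight and centred between the pads. I'll descend and grip.

Call:
play_rows(increments=[[0.42,0,0,25,0,0,0],[0.42,0,0,40,0,0,0],[0.42,0,0,43,0,0,0],[0.42,0,0,43,0,0,0]])

```text
time: 7.1
eef_pos: [525.8, 143.2, 20.7]
ee_rot: [180.0, 0.0, -172.0]
contact_force: [0.6, 0.5, 0.5]
finger_gap: 0.416
```

Call:
play_rows(increments=[[0.1,0,0,0,0,0,0],[0.1,0,0,0,0,0,0],[0.1,0,0,0,0,0,0],[0.1,0,0,0,0,0,0]], grip_force=40)

```text
time: 7.6
eef_pos: [526.3, 143.4, 21.3]
ee_rot: [180.0, 0.1, -172.0]
contact_force: [-0.7, 0.4, 5.0]
finger_gap: 0.247
```

Gripped, with a 21 mm gap. I'll lift and carry it to a point above the bowl.

Run:
```python
from h import *
delta([526,143.2,20],188,[490,-352.5,150],150)
```

```text
[ 104.6 -485.9 -130. ] [ 0. -0. 38.]
```

Call:
play_rows(increments=[[0.1,0,0,-20,0,0,0],[0.1,0,0,-50,0,0,0],[0.1,0,0,-90,0,0,0],[0.1,0,0,-130,0,0,0],[0.1,0,0,-130,0,0,0]])

```text
time: 8.22
eef_pos: [527.2, 143.6, 155.6]
ee_rot: [180.0, 0.5, -172.0]
contact_force: [-0.0, 0.4, -0.6]
finger_gap: 0.247
```

Call:
play_rows(increments=[[0.1,9,-40,0,0,0,3],[0.1,17,-80,0,0,0,6],[0.1,27,-125,0,0,0,10],[0.1,37,-170,0,0,0,14],[0.1,46,-215,0,0,0,18],[0.1,56,-260,0,0,0,22],[0.1,66,-305,0,0,0,25],[0.1,75,-350,0,0,0,28],[0.1,85,-395,0,0,0,32],[0.1,94,-435,0,0,0,35],[0.1,101,-470,0,0,0,37],[0.1,104.6,-486,0,0,0,38],[0.1,104.6,-486,0,0,0,38],[0.1,104.6,-486,0,0,0,38]])

```text
time: 9.98
eef_pos: [489.9, -351.4, 149.9]
ee_rot: [180.0, -0.0, 150.1]
contact_force: [-0.0, 0.0, -0.5]
finger_gap: 0.245
```

Run:
```python
from h import *
im=env.read_camera('wrist');cv2.imwrite('pics/w4.png',im[:,:,::-1])
im=env.read_camera('scene');cv2.imwrite('pics/s4.png',im[:,:,::-1])
s=env.sense();print(s['eef_pos'],s['ee_rot'],s['finger_gap'])
```

```text
[ 490.06151485 -351.37789493  150.19772016] [1.79981207e+02 4.94014344e-03 1.50119078e+02] 0.24424580543507973
```

View pics/w4.png

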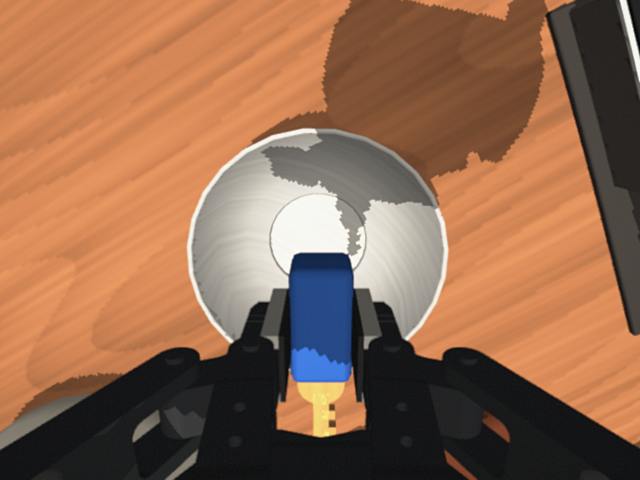

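View pics/s4.png

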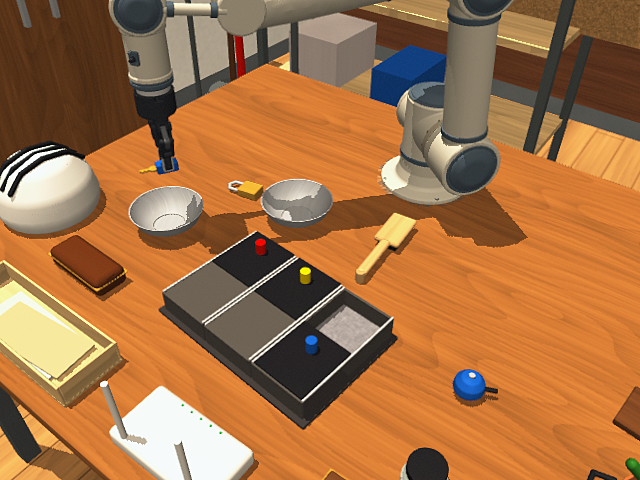

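The key is held over the bowl. The bowl rim runs from column 190 to 446 with its top at row 129, and its floor circle is at (318,237). I'll check where the bowl centre is.

Run:
```python
from h import *
s=env.sense();T=tool(s)
pts=[(190,245),(446,245),(318,129),(225,160),(418,165),(205,300),(437,295)]
P=np.array([onz('wrist',p,50,T)[:2] for p in pts])
A=np.c_[2*P,np.ones(len(P))];c=np.linalg.lstsq(A,(P**2).sum(1),rcond=None)[0];print(c[:2],np.sqrt(c[2]+c[0]**2+c[1]**2))
print(onz('wrist',(318,238),4,T), s['eef_pos'])
ctr=c[:2]; d=np.array([np.cos(np.radians(-30)),np.sin(np.radians(-30))])
delta([490,-352.5,150],150.1,[*(ctr-17*d),30],150.1)
```

```text
[ 500.62813914 -358.34771998] 77.56572472401167
[ 501.93269037 -360.03417357    4.        ] [ 490.06151485 -351.37789493  150.19772016]
[  4.9   0.3 120. ] [0. 0. 0.]
```

Call:
play_rows(increments=[[0.1,4,0,30,0,0,0],[0.1,4,0,65,0,0,0],[0.1,4,0,95,0,0,0],[0.1,4,0,115,0,0,0],[0.1,4,0,122,0,0,0],[0.1,4,0,122,0,0,0],[0.1,4,0,122,0,0,0]])

```text
time: 10.95
eef_pos: [486.9, -351.2, 29.6]
ee_rot: [-180.0, 0.1, 150.0]
contact_force: [0.3, -0.1, 0.4]
finger_gap: 0.248
```

Call:
play_rows(increments=[[0.1,0,0,6,0,0,0],[0.1,0,0,6,0,0,0],[0.1,0,0,6,0,0,0],[0.3,0,0,6,0,0,0],[0.36,0,0,6,0,0,0],[0.42,0,0,6,0,0,0],[0.42,0,0,6,0,0,0],[0.42,0,0,6,0,0,0],[0.42,0,0,-20,0,0,0],[0.42,0,0,-60,0,0,0],[0.42,0,0,-110,0,0,0],[0.42,0,0,-150,0,0,0],[0.42,100,0,-170,0,0,0],[0.42,100,0,-170,0,0,0],[0.42,100,0,-170,0,0,0]])

```text
time: 12.82
eef_pos: [398.6, -300.2, 199.7]
ee_rot: [-180.0, 0.2, 150.0]
contact_force: [0.8, -0.6, 0.3]
finger_gap: 0.42
```

Run:
```python
from h import *
im=env.read_camera('wrist');cv2.imwrite('pics/w5.png',im[:,:,::-1])
im=env.read_camera('scene');cv2.imwrite('pics/s5.png',cv2.resize(im[150:430,100:420,::-1],None,fx=2.1,fy=2.1))
s=env.sense();print(s['eef_pos'],s['contact_force'],s['time'])
```

```text
[ 399.72930462 -300.82266214  198.28040358] [ 0.53140597  1.03316542 -0.22738758] 12.925
```

View pics/w5.png

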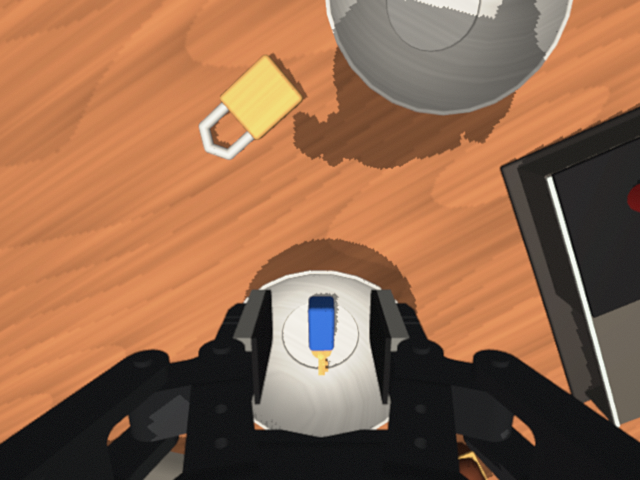

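View pics/s5.png

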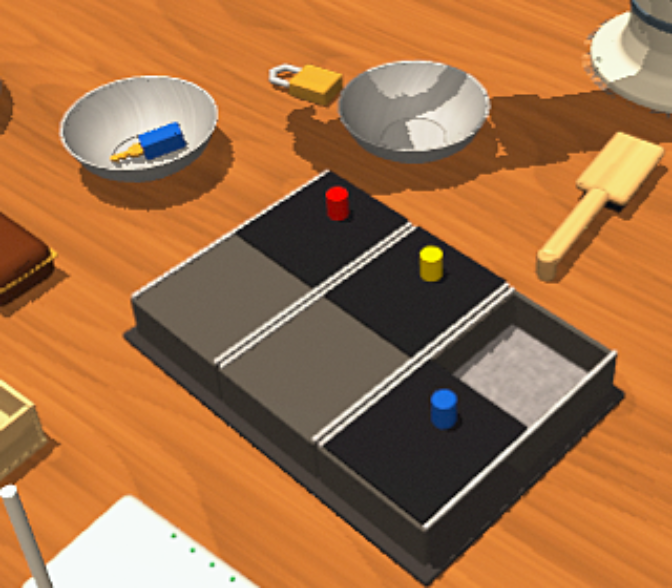

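The key lies in the upright bowl, the red and yellow lids are shut, and the arm is clear. As a last check I'll measure the lid travel, then hand in.

Run:
```python
from h import *
im=env.read_camera('top');cv2.imwrite('pics/t6.png',im[:,:,::-1])
p=onz('scene',(444/2.1+100,397/2.1+150),82);print(p,np.hypot(p[0]-522.2,p[1]-136.7))
hsv=cv2.cvtColor(im,cv2.COLOR_RGB2HSV);k,l,st,ce=cv2.connectedComponentsWithStats(cv2.inRange(hsv,(100,150,90),(125,255,255)))
for i in range(1,k):
    if st[i][4]>15:
        q=onz('top',ce[i],82);print(ce[i],q,np.hypot(q[0]-522.2,q[1]-136.7))
print(env.sense()['qvel'].round(2)); env.close_job()
```

```text
[632.00376754 124.86786447  82.        ] 110.43942592323859
[277.46938776 152.36734694] [633.40499323 125.13569541  82.        ] 111.80466743253047
[185.59541985 203.22137405] [507.95647546 346.91837199  82.        ] 210.70036049814
[ 0.15  1.31 -0.37 -0.03  0.19 -0.03]
the job is handed in; nothing more can be done
```

The bike key is in the stainless steel bowl farthest to the robot's right, and the bowl is upright. I handed the job in at about 13 s, within the 51 s limit.

- **Lid:** I gripped the blue knob and slid the lid away until it hit its stop. A further nudge only raised the force, with no more movement. The cameras put the travel at 111.8 mm from above and 110.4 mm from the scene view, against the stated 112 mm; the difference is within calibration error.
- **Key:** I gripped the blue fob across its width and released it low in the bowl. The last pictures show it lying there.
- **Other cubbies:** The red and yellow lids are still shut.
- **Arm:** It finished clear and touching nothing. The highest force I read after any move was about 24 N, while pressing the lid against its stop.

No check failed. The fob measured about 39 x 18 mm on its top face instead of 44 x 22 mm, which I put down to its rounded edges. The grip gap of about 21 mm agreed with its true width.

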